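Pack the pantry crate and clamp it shut

TASK

Pack every jar, can and tin standing loose beside the plywood crate into it, all upright on its floor (in any order and arrangement; up to six fit, two abreast and three along). Only then bring the hinged lid down until it is fully shut, without letting it slam, and after that swing the steel clamp arm over and fully down onto the lid. Leave the oil bottle, the squash and the bowl where they are.

Things in the scene. Friction and masses are not known exactly. Their poses are not given: they have to be found in the camera images.
- crate: fixed open plywood tray, outside 267 (x) by 215 (y) by 75 tall, walls and floor 10 thick. Origin at the centre of its underside, on the table, z up. Lid hinged on its +y rim; clamp at the middle of its -y side. Six items fit standing: 3 along x (pitch 82) by 2 along y (pitch 98), tins with their 60 side along the crate's y
- lid (a joint): lid angle, rad: 0 shut, 1.57 upright, 1.75 its open stop. A deep plywood hood 267 by 215 by 58 tall, walls and top 10 thick, free-edge wall 4 (48 headroom over the tray's rim). Turns about the crate's x axis, rising to +y; when open its outer top faces +y, away from the tray. Stiff hinge (0.65 N m, lid 0.45 kg): stays at any angle, 2 to 8 N at the free edge moves it
- lid_hinge (a point): middle of the lid's hinge line, on the crate at its x 0, y +107.5, z 75 (rim height); the shut lid extends 215 from it towards the crate's -y, its outer top 58 above it (133 above the table)
- clamp (a joint): clamp arm angle, rad: 0 fully down (level, across the shut lid), 1.57 upright, 2.3 its open stop, leaning away from the crate. Turns about the crate's x axis, stays where it is left (0.18 N m friction); about 3 N at its end moves it
- clamp_hinge (a point): pivot of the clamp arm, on the crate at its x 0, y -137.5, z 150, on a steel post 40 wide, 16 thick, 140 tall. The arm is a flat steel bar 30 wide, 12 thick (6 either side of the pivot), reaching 85 from the pivot, with a black rubber end; down, it points to the crate's +y, its upper face 156 above the table
- oil_bottle: bystander: green glass bottle, 64 diameter, 220 tall, upright; origin at the centre of its underside
- squash: bystander: pale squash standing on end, 90 diameter, 140 tall; origin at the centre of its underside
- bowl: bystander: white bowl, 120 diameter, 55 tall; origin at the centre of its underside
- jar1: glass preserves jar (amber contents) with steel screw cap, standing upright; body 70 diameter and 85 tall, cap 62 diameter and 20 tall above it, 105 tall overall, 0.25 to 0.5 kg; origin at the centre of its underside, z up. May be absent (None).
- jar2: glass preserves jar (amber contents) with steel screw cap, standing upright; body 70 diameter and 85 tall, cap 62 diameter and 20 tall above it, 105 tall overall, 0.25 to 0.5 kg; origin at the centre of its underside, z up. May be absent (None).
- can1: round steel food can with a paper label, 66 diameter, 100 tall, standing upright, 0.27 to 0.53 kg; origin at the centre of its underside, z up. May be absent (None).
- can2: round steel food can with a paper label, 66 diameter, 100 tall, standing upright, 0.27 to 0.53 kg; origin at the centre of its underside, z up. May be absent (None).
- tin1: rectangular metal storage tin, closed, 60 (its x) by 74 (its y) by 98 tall, standing upright, 0.17 to 0.35 kg; origin at the centre of its underside, z up. May be absent (None).
- tin2: rectangular metal storage tin, closed, 60 (its x) by 74 (its y) by 98 tall, standing upright, 0.17 to 0.35 kg; origin at the centre of its underside, z up. May be absent (None).

How it is judged:
By the outcome, as a careful person would: the job done as asked, in the order asked, and still so for the second after the job is handed in, with the robot touching nothing.
Of jar1, jar2, can1, can2, tin1, tin2 only 4 to 6 are there at a start; the rules pass over those that are not, and their reading is None.
At some moment in a run one of jar1, jar2, can1, can2, tin1, tin2 may be knocked a few centimetres aside while the robot is not near it.
It also fails if it takes over 210 s, if anything falls off the work surface, if the arm or the gripper's body presses on something with over 40 N, if the wrist force passes 120 N, or if a joint passes its speed limit or range.

ROBOT

A 6-joint arm with a two-finger parallel gripper is mounted at the origin on the work surface. World frame = base frame: x ahead of the robot, y to its left, z up, the work surface at z = 0. Lengths are in m, angles in rad, forces in N, time in s.
With the tool pointing down it reaches from about 0.35 to 0.875 m from the base axis. Payload 4.2 kg.
Tool frame: the origin (TCP) lies midway between the tips of the shut fingers; the grasp point (between the pads) lies behind it (bot.grip_depth is the z of the grasp point in the tool frame, in m); z points along the fingers, y is the line along which they close (so a half turn about z gives the same grasp; the last joint's range is limited). The gripper opens to 87 mm and grips with 3 to 60 N. Pads are 19 mm wide; open, the fingers measure 117 mm over their backs; the gripper's body (75 mm by 190 mm) begins 51 mm behind the grasp point.
Start: joints at [1.47, 0.385, 0.008, 0, -1.194, -0.259], TCP at [0.22, 0.585, 0.223] pointing down, gripper open.
Joint ranges: [-3.14, 3.14], [-1.21, 2.06], [-1.07, 1.41], [-3.16, 2.05], [-2.99, -0.16], [-3.1, 3.1]. Speed limits (rad/s): [2.79, 2.79, 3.14, 3.14, 3.14, 3.14].

INTERFACE

Orientations are given as a rotation vector (axis times angle).
In Python, from plant import bot gives the robot as it stands. The module is installed in compiled form; this text tells all that it offers.
- The arm moves only by the shell command python3 -m creep 'ROWS'. ROWS is JSON, a list of rows, each a list of 7 numbers: the shift along the tool's x, y, z in m, then the turn, a rotation vector about the tool's x, y, z in degrees, then the closure, from -1 (fully open) to 1 (shut). A call has 1 to 8 rows; each row shifts and turns the commanded pose from where the row before left it, along the tool's axes as they then stand; what a row does not reach is not made up. A row lasts 1/8 s, in which the tool goes at most 62.5 mm and 10.7 degrees, less where a joint would pass 70% of its speed; a pose out of reach is approached as far as the arm can. A call with a gripper value outside its range is refused whole. The fingers move at their own pace and stop on an object; the grip force is fixed at half the most. Time passes only in rows, so rows that do not move let the fingers close. It gives the time, the measured TCP pose, the force, the opening and the grip force at its end, in the units of the state.
- bot.state(): the state, without advancing time (a new reading comes with each control period).
- bot.capture(name): name is "scene" or "side" or "wrist"; returns the picture (384x512x3 uint8, blue, green, red); there is no depth.
- bot.camera_info(name): a dict with "intrinsics" (3x3 intrinsics, pixels), "extrinsics" (4x4, takes a point from camera to world coordinates). Camera axes: x right, y down, z forward; pixel columns grow to the right and rows downward; lengths in m; the calibration is good to about 2 mm. A picture is of the moment at which its call begins: read the wrist's pose just before it. camera_info takes no time and is no camera call; for the wrist camera it gives the pose at the moment of the call.
- bot.hand_in(): hands the job in; it is judged then, once.
The state is a dict: "t": time; "joint_positions": joint angles; "joint_vel": joint speeds; "joint_efforts": joint torques, N m; "eef_pos": TCP position; "tcp_rot": TCP orientation; "ft_force": force on the tool from outside, world axes, zero at the start; "torque": the same for the moment, N m; "opening": finger opening in m; "finger_force": force on a finger pad.
Only numpy, scipy, OpenCV 4.12 (cv2) and the standard library are available. Lean on these libraries where they do the work, as an engineer would, in place of code of your own. Each camera call takes 0.05 s, during which the arm holds its last target. There are 200 camera calls.

## Working session

There is one attempt and no reset: what is moved stays moved. The work goes in short steps, Python scripts to look and compute and a shell command to move; the robot and the scene stay as the last step left them, time stands still between calls to the robot, and variables do not carry over. Pictures are saved under pics/ and viewed, at most 14 in all, crops included, and the job is handed in when it is done.

```bash
mkdir -p pics; ls; python3 - <<'E'
from plant import bot
import cv2,numpy as np
np.set_printoptions(precision=4,suppress=True)
a=bot.capture("scene");b=bot.capture("side")
cv2.imwrite("pics/s0.png",a);cv2.imwrite("pics/d0.png",b)
for n in("scene","side","wrist"):
    c=bot.camera_info(n);print(n,np.array(c["intrinsics"]).tolist(),np.array(c["extrinsics"]))
s=bot.state();print(s,bot.grip_depth)
E
```

```text
pics
scene [[372.5696003923237, 0.0, 249.60631549081737], [0.0, 372.5696003923237, 193.3521284242359], [0.0, 0.0, 1.0]] [[ 0.0114  0.6026 -0.7979  1.477 ]
 [ 0.9998  0.0047  0.0178 -0.0261]
 [ 0.0145 -0.798  -0.6025  0.7788]
 [ 0.      0.      0.      1.    ]]
side [[403.469489245829, 0.0, 258.75527619018754], [0.0, 403.469489245829, 193.22509755386656], [0.0, 0.0, 1.0]] [[-0.0643  0.8851 -0.4608  1.2346]
 [ 0.9979  0.0584 -0.0271  0.0255]
 [ 0.003  -0.4616 -0.8871  1.3536]
 [ 0.      0.      0.      1.    ]]
wrist [[285.4178026124052, 0.0, 249.9380561081313], [0.0, 285.4178026124052, 192.44054594876224], [0.0, 0.0, 1.0]] [[-0.3521 -0.905  -0.2389  0.284 ]
 [-0.936   0.3411  0.0873  0.5595]
 [ 0.0025  0.2543 -0.9671  0.3837]
 [ 0.      0.      0.      1.    ]]
{'t': 0.1, 'joint_positions': array([ 1.4696,  0.3855,  0.0068, -0.0004, -1.194 , -0.2586]), 'joint_vel': array([ 0.0016, -0.002 ,  0.003 ,  0.0017,  0.0009, -0.0017]), 'joint_efforts': array([ -0.0007, -39.1689,  18.7936,   4.2319,   0.0135,  -0.0001]), 'eef_pos': array([0.2198, 0.5845, 0.2216]), 'tcp_rot': array([ 3.0889, -0.562 , -0.0004]), 'ft_force': array([-0.3224, -0.8769, -0.8306]), 'torque': array([ 0.0522, -0.0184, -0.0215]), 'finger_force': 0.0, 'opening': 0.08696039326757686} -0.0187
```

View pics/s0.png

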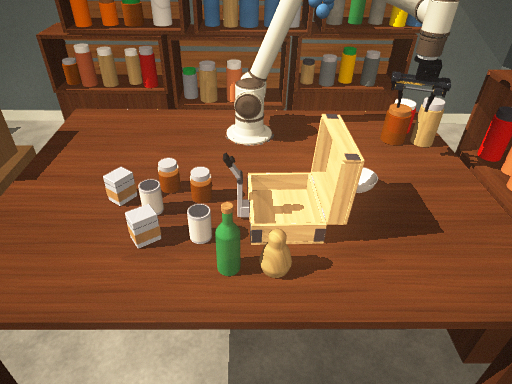

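View pics/d0.png

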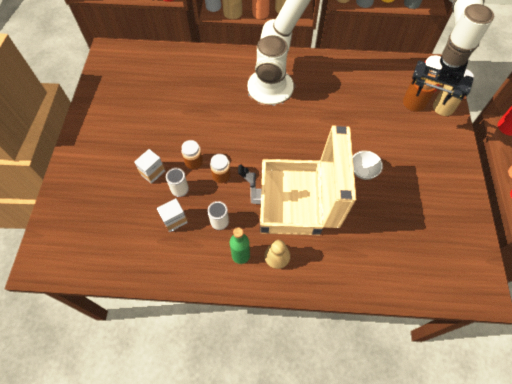

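```bash
cat > h.py <<'E'
import numpy as np,cv2
from plant import bot
np.set_printoptions(precision=4,suppress=True)
def ray(n,u,v,z,ci=None):
    c=ci or bot.camera_info(n);K=np.array(c["intrinsics"]);E=np.array(c["extrinsics"])
    d=E[:3,:3]@np.linalg.solve(K,[u,v,1.]);o=E[:3,3];return (o+d*(z-o[2])/d[2])
def proj(n,p,ci=None):
    c=ci or bot.camera_info(n);K=np.array(c["intrinsics"]);E=np.array(c["extrinsics"])
    q=K@(E[:3,:3].T@(np.array(p)-E[:3,3]));return q[:2]/q[2]
E
python3 - <<'E'
import cv2
a=cv2.imread("pics/d0.png")[118:273,132:362];a=cv2.resize(a,None,fx=3.4,fy=3.4,interpolation=cv2.INTER_CUBIC);cv2.imwrite("pics/d0z.png",a)
a=cv2.imread("pics/s0.png")[110:285,95:390];a=cv2.resize(a,None,fx=2.7,fy=2.7,interpolation=cv2.INTER_CUBIC);cv2.imwrite("pics/s0z.png",a)
E
```

```text
(no output)
```

View pics/d0z.png

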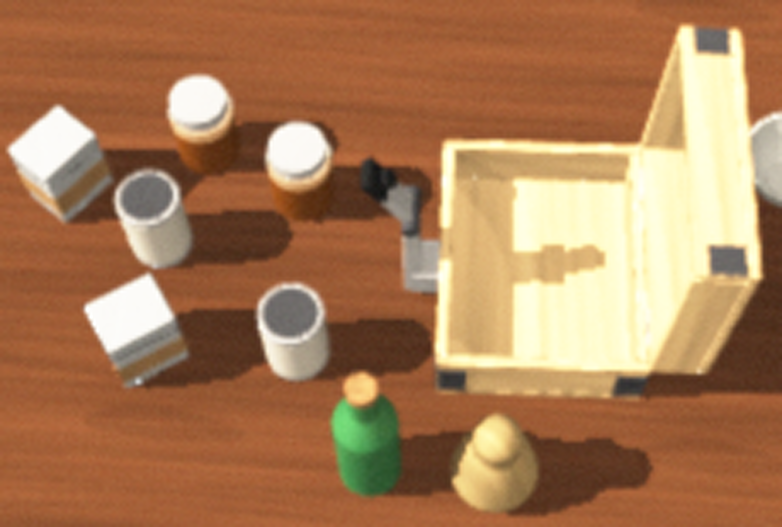

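View pics/s0z.png

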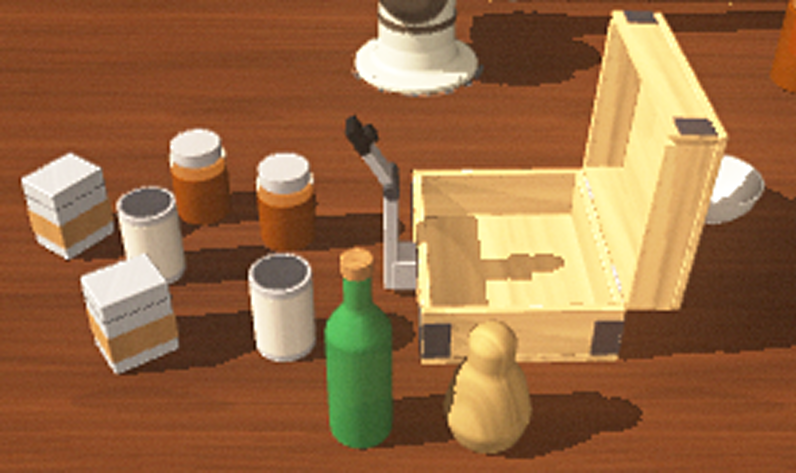

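```bash
python3 - <<'E'
from h import *
D=lambda x,y:((x+.5)/3.4+131.5,(y+.5)/3.4+117.5)
S=lambda x,y:((x+.5)/2.7+94.5,(y+.5)/2.7+109.5)
for nm,z,d,s in [("jarA",.105,[(200,100)],[(198,140)]),("jarB",.105,[(299,147)],[(286,167)]),("canA",.1,[(149,196)],[(148,203)]),("canB",.1,[(292,312)],[(281,273)]),
("tinA",.098,[(10,155),(58,107),(104,144),(57,192)],[(22,188),(69,154),(105,175),(55,212)]),("tinB",.098,[(86,314),(149,279),(182,319),(118,350)],[(81,289),(140,256),(172,287),(109,322)]),
("crate",.075,[(443,142),(437,368),(640,372)],[(414,170),(420,307),(622,307)]),("bottle",.22,[(361,388)],[(357,260)]),("squash",.14,[(497,430)],[(491,332)]),("clamphinge",.15,[(405,230)],[(391,185)])]:
    P=np.array([ray("side",*D(*q),z) for q in d])[:,:2];Q=np.array([ray("scene",*S(*q),z) for q in s])[:,:2]
    print(nm,P.mean(0),Q.mean(0))
    if len(P)>1:
        for R in(P,Q):
            e=np.diff(np.vstack([R,R[:1]]),axis=0);print("  ",R.tolist() if nm=="crate" else "",np.hypot(*e.T),np.degrees(np.arctan2(e[:,1],e[:,0])))
E
```

```text
jarA [ 0.4101 -0.2776] [ 0.4092 -0.2787]
jarB [ 0.4629 -0.1633] [ 0.4685 -0.1637]
canA [ 0.5308 -0.3151] [ 0.5369 -0.3156]
canB [ 0.6551 -0.1498] [ 0.6613 -0.1513]
tinA [ 0.4785 -0.4232] [ 0.4918 -0.4249]
    [0.0755 0.0731 0.0737 0.0724] [ 148.3519   53.1101  -32.041  -125.4966]
    [0.0814 0.0711 0.0844 0.0696] [ 154.2848   50.3394  -27.291  -132.5104]
tinB [ 0.6683 -0.3088] [ 0.6838 -0.309 ]
    [0.0717 0.0586 0.0697 0.0538] [ 127.1973   43.507   -57.05   -133.6201]
    [0.0734 0.067  0.0749 0.0641] [ 138.0231   40.5551  -44.346  -141.0696]
crate [0.6035 0.0642] [0.6    0.0645]
   [[0.427503175212794, -0.010752167117287222], [0.6960062274800389, -0.0004851346610569643], [0.6869439692967511, 0.20383182790511262]] [0.2687 0.2045 0.3367] [   2.1898   92.5396 -140.4058]
   [[0.42868418831399113, -0.009304073003530321], [0.6861151156363112, -0.005057061619345847], [0.6850596755895363, 0.207874002366806]] [0.2575 0.2129 0.336 ] [   0.9452   90.284  -139.7318]
bottle [ 0.7807 -0.0636] [ 0.7872 -0.0641]
squash [0.7824 0.0608] [0.7936 0.0583]
clamphinge [ 0.5808 -0.0402] [ 0.5701 -0.0365]
```

```bash
python3 -m creep '[[0,0,-0.05,0,0,0,-1],[0,0,-0.05,0,0,0,-1],[0,0,-0.05,0,0,0,-1],[0,0,-0.05,0,0,0,-1],[0,0,0,0,0,-10.3,-1],[0,0,0,0,0,-10.3,-1],[0.02,0.06,0,0,0,0,-1],[0.02,0.06,0,0,0,0,-1]]'
python3 -m creep '[[0.02,0.06,0,0,0,0,-1],[0.02,0.06,0,0,0,0,-1],[0.02,0.06,0,0,0,0,-1],[0.02,0.06,0,0,0,0,-1],[0.02,0.06,0,0,0,0,-1],[0.02,0.06,0,0,0,0,-1],[0.02,0.06,0,0,0,0,-1],[0.02,0.06,0,0,0,0,-1]]'
python3 -m creep '[[0.02,0.06,0,0,0,0,-1],[0.02,0.06,0,0,0,0,-1],[0.02,0.06,0,0,0,0,-1],[0,0.055,0,0,0,0,-1],[0,0,0,0,0,0,-1]]'
python3 - <<'E'
from h import *
print(bot.state()['joint_positions'],bot.camera_info("wrist")["extrinsics"])
cv2.imwrite("pics/w1.png",bot.capture("wrist"))
E
```

```text
t: 1.1
eef_pos: [0.2597, 0.4652, 0.4211]
tcp_rot: [3.139, 0.001, -0.001]
ft_force: [1.2, -0.2, 1.2]
opening: 0.0873
finger_force: 0.0
t: 2.1
eef_pos: [0.4174, -0.01, 0.4225]
tcp_rot: [-3.141, -0.0, -0.001]
ft_force: [1.2, 1.2, -0.9]
opening: 0.0869
finger_force: 0.0
t: 2.72
eef_pos: [0.4764, -0.244, 0.4206]
tcp_rot: [-3.141, 0.009, 0.006]
ft_force: [-0.5, 1.1, -0.5]
opening: 0.087
finger_force: 0.0
[-0.1702  0.1605  0.1814 -0.     -1.5955  1.7349] [[-0.0059 -0.9661 -0.2581  0.5454]
 [-1.      0.0056  0.002  -0.2454]
 [-0.0005  0.2581 -0.9661  0.5825]
 [ 0.      0.      0.      1.    ]]
```

View pics/w1.png

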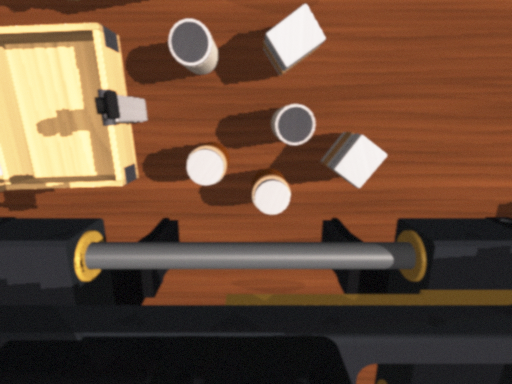

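```bash
cat >> h.py <<'E'
def tops():
    """jars, cans, tins seen by the wrist camera: (kind, x, y, yaw of tin's 60-wide normal, diam)"""
    ci=bot.camera_info("wrist");im=bot.capture("wrist");ci2=ci
    hsv=cv2.cvtColor(im,cv2.COLOR_BGR2HSV);S,V=hsv[...,1],hsv[...,2];out=[]
    for k,m in (("w",(S<40)&(V>195)),("c",(S<50)&(V>60)&(V<135))):
        m=m.astype(np.uint8)*255;m[205:]=0
        m=cv2.morphologyEx(m,cv2.MORPH_OPEN,np.ones((3,3)))
        for c in cv2.findContours(m,cv2.RETR_EXTERNAL,cv2.CHAIN_APPROX_NONE)[0]:
            if cv2.contourArea(c)<400: continue
            h=cv2.convexHull(c)[:,0].astype(float)
            z=.1
            P=np.array([ray("",u,v,z,ci)[:2] for u,v in h]).astype(np.float32)
            r=cv2.minAreaRect(P*1000);(cx,cy),(w,hh),a=r
            fill=cv2.contourArea(P*1000)/(w*hh)
            out.append((k,round(cx),round(cy),round(w),round(hh),round(a,1),round(fill,2)));print(out[-1],np.mean(c[:,0],0))
    return out,im
E
python3 - <<'E'
from h import *
o,im=tops()
hsv=cv2.cvtColor(cv2.imread("pics/w1.png"),cv2.COLOR_BGR2HSV)
for u,v in[(207,165),(271,195),(295,35),(355,160),(295,122),(188,40),(205,60),(280,60),(338,150),(136,110),(90,100)]:print((u,v),hsv[v,u])
# crate corners outer rim seen in wrist
ci=bot.camera_info("wrist")
for u,v in[(104,24),(135,182),(122,25)]:print(ray("",u,v,.075,ci))
E
```

```text
('w', 416, -284, 60, 42, 89.8, 0.86) [272.9022 194.6087]
('w', 462, -167, 60, 59, 89.8, 0.83) [205.6699 166.7961]
('w', 470, -432, 58, 72, 53.6, 0.98) [361.2807 161.5   ]
('w', 559, -55, 40, 34, 89.8, 0.94) [133.1839 108.5977]
('w', 664, -316, 59, 71, 34.1, 0.98) [297.4685  35.5035]
('c', 532, -319, 53, 53, 89.8, 0.8) [295.7957 124.6882]
('c', 656, -153, 53, 53, 89.8, 0.81) [190.7961  41.7961]
(207, 165) [ 12  10 243]
(271, 195) [  8  12 242]
(295, 35) [ 12   5 246]
(355, 160) [ 10   6 244]
(295, 122) [150  11  94]
(188, 40) [ 0  5 94]
(205, 60) [ 13  32 199]
(280, 60) [174  13  99]
(338, 150) [13 79 97]
(136, 110) [  7  21 214]
(90, 100) [ 17 128 208]
[ 0.6888 -0.0097  0.075 ]
[ 0.4305 -0.0321  0.075 ]
[ 0.6873 -0.0382  0.075 ]
```

```bash
python3 -m creep '[[0,-0.06,0,0,0,0,-1],[0,-0.06,0,0,0,0,-1],[0,-0.06,0,0,0,0,-1],[0,-0.06,0,0,0,0,-1],[0,-0.06,0,0,0,0,-1],[0,-0.04,0,0,0,0,-1],[0,0,0,0,0,0,-1]]'
python3 - <<'E'
from h import *
ci=bot.camera_info("wrist");im=bot.capture("wrist")
np.savez("crate.npz",K=ci["intrinsics"],E=ci["extrinsics"]);print(np.array(ci["extrinsics"]))
cv2.imwrite("pics/w2raw.png",im);cv2.imwrite("pics/w2.png",cv2.resize(im[0:215,100:420],None,fx=2.5,fy=2.5,interpolation=cv2.INTER_CUBIC))
E
```

```text
t: 3.7
eef_pos: [0.4757, 0.1025, 0.4225]
tcp_rot: [-3.141, -0.01, 0.0]
ft_force: [-0.1, -0.0, -0.1]
opening: 0.0868
finger_force: 0.0
[[ 0.0067 -0.967  -0.2547  0.5442]
 [-1.     -0.0066 -0.0014  0.102 ]
 [-0.0004  0.2547 -0.967   0.5846]
 [ 0.      0.      0.      1.    ]]
```

View pics/w2.png

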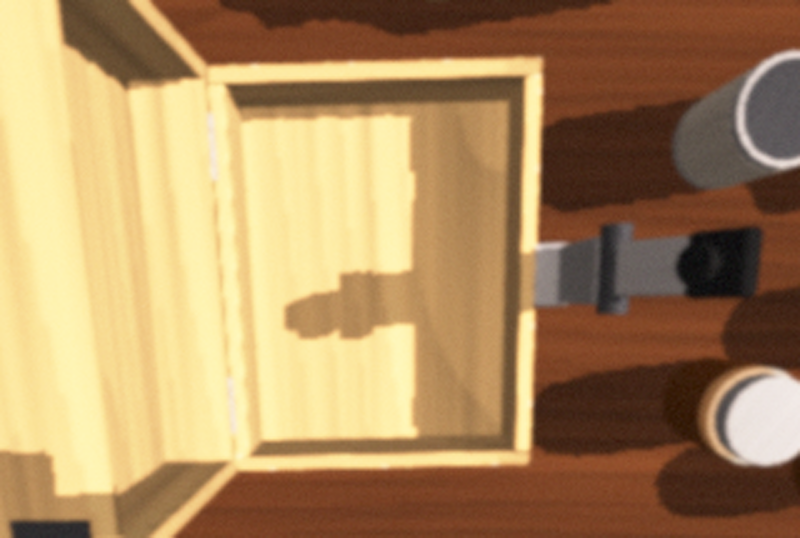

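```bash
cat >> h.py <<'E'
try:
    _c=np.load("crate_pose.npy")
except Exception: _c=None
def cw(x,y,z=0):
    "crate mm -> world m"
    a=_c[2];c,s=np.cos(a),np.sin(a);x,y=x/1000,y/1000
    return np.array([_c[0]+c*x-s*y,_c[1]+s*x+c*y,z/1000])
E
python3 - <<'E'
import h;from h import *
d=np.load("crate.npz");ci=dict(intrinsics=d["K"],extrinsics=d["E"])
W=lambda x,y:((x+.5)/2.5+99.5,(y+.5)/2.5-.5)
P=np.array([ray("",*W(*q),.075,ci)[:2] for q in [(542,58),(527,464),(206,68),(238,469)]]);print(P)
Q=np.array([[.1335,-.1075],[-.1335,-.1075],[.1335,.1075],[-.1335,.1075]])
c=P.mean(0);A=P-c;a=np.arctan2((Q[:,0]*A[:,1]-Q[:,1]*A[:,0]).sum(),(Q*A).sum())
R=np.array([[np.cos(a),-np.sin(a)],[np.sin(a),np.cos(a)]]);print(c,np.degrees(a),(Q@R.T+c-P)*1000)
h._c=np.array([*c,a]);np.save("crate_pose.npy",h._c)
for t in(1.4,1.5,1.57,1.65,1.75):
    f=lambda x,r,o:cw(x,107.5-r*np.cos(t)+o*np.sin(t),75+r*np.sin(t)+o*np.cos(t))
    z=lambda p:((p[0]-94.5)*2.7,(p[1]-109.5)*2.7)
    print(t,*[np.round(z(proj("scene",f(*q)))) for q in((-133.5,215,0),(-133.5,215,58),(133.5,215,58),(133.5,215,0))])
for t in(2.0,2.3):
    print(t,*[np.round(z(proj("scene",cw(0,-137.5+85*np.cos(t),150+85*np.sin(t)))))])
E
```

```text
[[ 0.6905 -0.0031]
 [ 0.4242 -0.0097]
 [ 0.6834  0.2117]
 [ 0.419   0.2025]]
[0.5543 0.1003] 1.693593666229713 [[ 0.3794 -0.0487]
 [-0.2103 -1.3322]
 [ 1.1756 -0.0086]
 [-1.3447  1.3895]]
1.4 [572.  12.] [623.   3.] [682. 127.] [619. 136.]
1.5 [591.   9.] [642.   6.] [704. 129.] [642. 134.]
1.57 [604.   9.] [654.   9.] [720. 132.] [658. 133.]
1.65 [619.   9.] [668.  13.] [737. 137.] [676. 134.]
1.75 [637.  12.] [685.  20.] [757. 145.] [698. 136.]
2.0 [357. 119.]
2.3 [338. 131.]
```

```bash
python3 -m creep '[[0,0,0,0,0,10,-1],[0,0,0,0,0,10,-1],[0,0,0,0,0,10,-1],[0,0,0,0,0,10,-1],[0,0,0,0,0,10,-1],[0,0,0,0,0,10,-1],[0,0,0,0,0,10,-1],[0,0,0,0,0,10,-1]]'
python3 -m creep '[[0,0,0,0,0,10,-1],[0.055,0,0,0,0,0,-1],[0.055,0,0,0,0,0,-1],[0.055,0,0,0,0,0,-1],[0.055,0,0,0,0,0,-1],[0.049,0.014,0,0,0,0,-1],[0,0,0.06,0,0,0,-1],[0,0,0.06,0,0,0,-1]]'
python3 -m creep '[[0,0,0.06,0,0,0,-1],[0,0,0,0,0,0,-1]]'
python3 - <<'E'
from h import *
s=bot.state();print(s["eef_pos"],s["joint_positions"]);tops()
print({k:cw(*q)[:2] for k,q in {"S0":(0,-47),"Sm":(-82,-49),"Sp":(82,-49),"N0":(0,49),"Nm":(-82,49),"Np":(82,49)}.items()})
E
```

```text
t: 4.75
eef_pos: [0.4763, 0.0983, 0.423]
tcp_rot: [-2.399, 2.027, -0.0]
ft_force: [0.4, -0.1, 1.1]
opening: 0.087
finger_force: 0.0
t: 5.75
eef_pos: [0.4619, -0.1711, 0.3021]
tcp_rot: [-2.217, 2.223, -0.004]
ft_force: [1.6, 0.6, -0.9]
opening: 0.087
finger_force: 0.0
t: 6.0
eef_pos: [0.4589, -0.1699, 0.2389]
tcp_rot: [2.215, -2.218, -0.013]
ft_force: [0.1, -1.3, 0.9]
opening: 0.0873
finger_force: 0.0
[ 0.4589 -0.1699  0.2389] [-0.0226  0.1452 -0.2802 -0.001  -1.1561  0.0216]
('w', 645, -176, 50, 81, 83.3, 0.66) [ 74.8966 178.2026]
('w', 462, -173, 51, 63, 89.7, 0.83) [244.6667 184.044 ]
('w', 408, -283, 61, 61, 75.7, 0.8) [299.0695  71.0321]
('w', 531, -316, 65, 58, 0.2, 0.82) [170.4743  36.7281]
('w', 662, -316, 59, 70, 34.3, 0.86) [33.6743 36.0459]
('c', 656, -164, 31, 55, 89.7, 0.82) [ 65.7344 193.0703]
('c', 631, -282, 63, 18, 34.4, 0.82) [71.1148 72.2131]
('c', 532, -318, 55, 54, 0.2, 0.8) [169.9138  30.6092]
{'S0': array([0.5557, 0.0534]), 'Sm': array([0.4738, 0.0489]), 'Sp': array([0.6377, 0.0538]), 'N0': array([0.5528, 0.1493]), 'Nm': array([0.4709, 0.1469]), 'Np': array([0.6348, 0.1517])}
```

```bash
python3 -m creep '[[-0.003,-0.003,0.06,0,0,0,-1],[0,0,0.06,0,0,0,-1],[0,0,0.031,0,0,0,-1],[0,0,0,0,0,0,1],[0,0,0,0,0,0,1],[0,0,0,0,0,0,1],[0,0,0,0,0,0,1],[0,0,0,0,0,0,1]]'
```

```text
t: 7.05
eef_pos: [0.4659, -0.1672, 0.0935]
tcp_rot: [-2.221, 2.221, -0.002]
ft_force: [-3.9, 0.6, 6.8]
opening: 0.0615
finger_force: 30.0
```

```bash
python3 -m creep '[[0,0,-0.05,0,0,0,1],[0,0,-0.05,0,0,0,1],[0,0,-0.05,0,0,0,1],[0,0,-0.05,0,0,0,1],[-0.055,0,0,0,0,0,1],[-0.055,0,0,0,0,0,1],[-0.055,0,0,0,0,0,1],[-0.055,0,0,0,0,0,1]]'
python3 -m creep '[[0,-0.045,0,0,0,0,1],[0,-0.045,0,0,0,0,1],[0,0,0,0,0,0,1],[0,0,0,0,0,0,1]]'
```

```text
t: 8.05
eef_pos: [0.4651, 0.055, 0.2915]
tcp_rot: [-2.22, 2.221, 0.001]
ft_force: [2.1, -0.2, -5.5]
opening: 0.0614
finger_force: 30.0
t: 8.55
eef_pos: [0.555, 0.053, 0.2906]
tcp_rot: [2.22, -2.221, -0.003]
ft_force: [-0.9, -1.3, -3.9]
opening: 0.0608
finger_force: 30.0
```

```bash
python3 -m creep '[[0,0,0.05,0,0,0,1],[0,0,0.05,0,0,0,1],[0,0,0.05,0,0,0,1],[0,0,0.027,0,0,0,1],[0,0,0.005,0,0,0,1],[0,0,0,0,0,0,1]]'
```

```text
t: 9.3
eef_pos: [0.5564, 0.0532, 0.1109]
tcp_rot: [-2.22, 2.22, -0.002]
ft_force: [-0.0, -0.2, -4.3]
opening: 0.0616
finger_force: 30.0
```

Still carried (−4 N); a few mm more.

```bash
python3 -m creep '[[0,0,0.003,0,0,0,1],[0,0,0.003,0,0,0,1],[0,0,0,0,0,0,1]]'; python3 -m creep '[[0,0,0.002,0,0,0,1],[0,0,0,0,0,0,1]]'
```

```text
t: 9.68
eef_pos: [0.5563, 0.0533, 0.1043]
tcp_rot: [-2.22, 2.22, -0.001]
ft_force: [-0.5, 0.1, -1.9]
opening: 0.0612
finger_force: 30.0
t: 9.93
eef_pos: [0.5564, 0.0535, 0.1041]
tcp_rot: [-2.221, 2.22, -0.002]
ft_force: [-4.2, 2.6, 8.1]
opening: 0.061
finger_force: 30.1
```

```bash
python3 -m creep '[[0,0,0,0,0,0,-1],[0,0,0,0,0,0,-1],[0,0,-0.02,0,0,0,-1],[0,0,-0.06,0,0,0,-1],[0,0,-0.06,0,0,0,-1],[0,0,-0.06,0,0,0,-1],[0.048,0.021,0,0,0,0,-1],[0.048,0.021,0,0,0,0,-1]]'
python3 -m creep '[[0.048,0.021,0,0,0,0,-1],[0.048,0.021,0,0,0,0,-1],[0.048,0.021,0,0,0,0,-1],[0.048,0.021,0,0,0,0,-1],[0.046,0.02,0,0,0,0,-1],[0,0,0.06,0,0,0,-1],[0,0,0,0,0,0,-1]]'
python3 - <<'E'
from h import *
s=bot.state();print(s["eef_pos"],s["joint_positions"]);tops()
E
```

```text
t: 10.92
eef_pos: [0.5139, -0.0437, 0.3025]
tcp_rot: [-2.221, 2.219, -0.003]
ft_force: [0.8, -0.9, -0.4]
opening: 0.0873
finger_force: 0.0
t: 11.8
eef_pos: [0.4062, -0.2803, 0.2375]
tcp_rot: [2.216, -2.221, -0.016]
ft_force: [-0.1, 0.9, 1.5]
opening: 0.0868
finger_force: 0.0
[ 0.4062 -0.2803  0.2375] [-0.2749  0.1538 -0.2732 -0.0012 -1.1546  0.2731]
('w', 409, -286, 56, 63, 89.7, 0.81) [245.8827 180.7901]
('w', 530, -321, 68, 65, 82.0, 0.8) [131.3333 143.1152]
('w', 659, -314, 60, 64, 34.2, 0.58) [ 13.0568 153.1932]
('w', 468, -433, 58, 71, 54.0, 0.86) [181.2332  29.6278]
('c', 532, -319, 54, 55, 89.7, 0.8) [126.4467 148.04  ]
```

```bash
python3 -m creep '[[0.003,-0.003,0.06,0,0,0,-1],[0,0,0.06,0,0,0,-1],[0,0,0.029,0,0,0,-1],[0,0,0,0,0,0,1],[0,0,0,0,0,0,1],[0,0,0,0,0,0,1],[0,0,0,0,0,0,1],[0,0,0,0,0,0,1]]'
```

```text
t: 12.85
eef_pos: [0.4132, -0.2844, 0.0944]
tcp_rot: [-2.222, 2.221, -0.004]
ft_force: [-2.5, 0.1, 6.4]
opening: 0.0611
finger_force: 30.0
```

```bash
python3 -m creep '[[0,0,-0.05,0,0,0,1],[0,0,-0.05,0,0,0,1],[0,0,-0.05,0,0,0,1],[0,0,-0.05,0,0,0,1],[-0.054,-0.007,0,0,0,0,1],[-0.054,-0.007,0,0,0,0,1],[-0.054,-0.007,0,0,0,0,1],[-0.054,-0.007,0,0,0,0,1]]'
python3 -m creep '[[-0.054,-0.007,0,0,0,0,1],[-0.054,-0.007,0,0,0,0,1],[-0.054,-0.008,0,0,0,0,1],[-0.053,-0.008,0,0,0,0,1],[0,0,0,0,0,0,1]]'
```

```text
t: 13.85
eef_pos: [0.4405, -0.066, 0.2925]
tcp_rot: [-2.219, 2.221, 0.0]
ft_force: [0.4, 0.4, -2.6]
opening: 0.0611
finger_force: 29.9
t: 14.48
eef_pos: [0.471, 0.1507, 0.2917]
tcp_rot: [-2.225, 2.216, 0.002]
ft_force: [-0.3, -2.1, -3.9]
opening: 0.0612
finger_force: 30.0
```

```bash
python3 -m creep '[[0.002,0,0.05,0,0,0,1],[0,0,0.05,0,0,0,1],[0,0,0.05,0,0,0,1],[0,0,0.025,0,0,0,1],[0,0,0.005,0,0,0,1],[0,0,0.004,0,0,0,1],[0,0,0.003,0,0,0,1],[0,0,0,0,0,0,1]]'
```

```text
t: 15.48
eef_pos: [0.471, 0.1452, 0.1061]
tcp_rot: [-2.22, 2.221, -0.0]
ft_force: [0.7, -0.6, -3.8]
opening: 0.0614
finger_force: 30.0
```

```bash
python3 -m creep '[[0,0,0.003,0,0,0,1],[0,0,0,0,0,0,1],[0,0,0,0,0,0,-1],[0,0,0,0,0,0,-1],[0,0,-0.02,0,0,0,-1],[0,0,-0.06,0,0,0,-1],[0,0,-0.06,0,0,0,-1],[0,0,-0.06,0,0,0,-1]]'
python3 -m creep '[[0.05,-0.031,0,0,0,0,-1],[0.05,-0.031,0,0,0,0,-1],[0.05,-0.031,0,0,0,0,-1],[0.05,-0.031,0,0,0,0,-1],[0.05,-0.031,0,0,0,0,-1],[0.049,-0.03,0,0,0,0,-1],[0,0,0.06,0,0,0,-1],[0,0,0,0,0,0,-1]]'
python3 - <<'E'
from h import *
s=bot.state();print(s["eef_pos"],s["joint_positions"]);tops()
E
```

```text
t: 16.48
eef_pos: [0.471, 0.1449, 0.3049]
tcp_rot: [-2.22, 2.221, -0.001]
ft_force: [0.8, 0.3, 0.6]
opening: 0.0871
finger_force: 0.0
t: 17.48
eef_pos: [0.6524, -0.1543, 0.2359]
tcp_rot: [2.213, -2.218, -0.017]
ft_force: [0.5, 0.0, 0.5]
opening: 0.0871
finger_force: 0.0
[ 0.6524 -0.1543  0.2359] [ 0.0077  0.4628  0.1658 -0.0019 -1.2877 -0.0093]
('w', 656, -163, 61, 65, 89.6, 0.83) [243.7419 174.8589]
('w', 533, -308, 69, 42, 0.2, 0.81) [373.7559  27.5669]
('w', 665, -315, 59, 71, 34.5, 0.72) [232.24    23.8711]
('w', 876, -227, 198, 43, 77.4, 0.53) [ 11.5743 110.8204]
('c', 656, -156, 46, 52, 89.6, 0.85) [243.9793 184.0897]
('c', 532, -310, 54, 37, 0.2, 0.83) [376.8258  18.4213]
```

```bash
python3 -m creep '[[0,0,0.06,0,0,0,-1],[0,0,0.06,0,0,0,-1],[0,0,0.042,0,0,0,-1],[0,0,0,0,0,0,1],[0,0,0,0,0,0,1],[0,0,0,0,0,0,1],[0,0,0,0,0,0,1],[0,0,0,0,0,0,1]]'
```

```text
t: 18.52
eef_pos: [0.6575, -0.1541, 0.0845]
tcp_rot: [-2.22, 2.218, -0.007]
ft_force: [-1.8, 1.6, 6.0]
opening: 0.0651
finger_force: 30.0
```

```bash
python3 -m creep '[[0,0,-0.05,0,0,0,1],[0,0,-0.05,0,0,0,1],[0,0,-0.05,0,0,0,1],[0,0,-0.05,0,0,0,1],[-0.051,0.004,0,0,0,0,1],[-0.051,0.004,0,0,0,0,1],[-0.051,0.004,0,0,0,0,1],[-0.051,0.004,0,0,0,0,1]]'
python3 -m creep '[[-0.051,0.004,0,0,0,0,1],[-0.051,0.003,0,0,0,0,1],[0,0,0.05,0,0,0,1],[0,0,0.05,0,0,0,1],[0,0,0.04,0,0,0,1],[0,0,0.03,0,0,0,1],[0,0,0.006,0,0,0,1],[0,0,0,0,0,0,1]]'
```

```text
t: 19.52
eef_pos: [0.6389, 0.0517, 0.2804]
tcp_rot: [-2.22, 2.222, 0.002]
ft_force: [-0.1, 0.1, -5.4]
opening: 0.0653
finger_force: 30.0
t: 20.52
eef_pos: [0.6333, 0.1522, 0.1053]
tcp_rot: [-2.221, 2.221, -0.001]
ft_force: [-0.2, 0.1, -4.2]
opening: 0.0654
finger_force: 30.0
```

```bash
python3 -m creep '[[0,0,0.006,0,0,0,1],[0,0,0.003,0,0,0,1],[0,0,0.002,0,0,0,1],[0,0,0,0,0,0,1]]'
```

```text
t: 21.02
eef_pos: [0.633, 0.1519, 0.0948]
tcp_rot: [-2.221, 2.221, -0.001]
ft_force: [-1.9, -0.8, 1.2]
opening: 0.0654
finger_force: 30.0
```

```bash
python3 -m creep '[[0,0,0,0,0,0,-1],[0,0,0,0,0,0,-1],[0,0,-0.02,0,0,0,-1],[0,0,-0.06,0,0,0,-1],[0,0,-0.06,0,0,0,-1],[0,0,-0.06,0,0,0,-1],[0.059,0.013,0,0,0,0,-1],[0.059,0.013,0,0,0,0,-1]]'
python3 -m creep '[[0.059,0.013,0,0,0,0,-1],[0.059,0.013,0,0,0,0,-1],[0.059,0.013,0,0,0,0,-1],[0.059,0.012,0,0,0,0,-1],[0.059,0.012,0,0,0,0,-1],[0.058,0.012,0,0,0,0,-1],[0,0,0,0,0,-10,-1],[0,0,0,0,0,-10,-1]]'
python3 -m creep '[[0,0,0,0,0,-10,-1],[0,0,0,0,0,-10,-1],[0,0,0,0,0,-10,-1],[0,0,0,0,0,-10,-1],[0,0,0,0,0,-10,-1],[0,0,0,0,0,-10,-1],[0,0,0,0,0,-10,-1],[0,0,0,0,0,0,-1]]'
python3 - <<'E'
from h import *
s=bot.state();print(s["eef_pos"],s["joint_positions"]);tops()
E
```

```text
t: 22.02
eef_pos: [0.6072, 0.0336, 0.2948]
tcp_rot: [-2.221, 2.217, -0.003]
ft_force: [0.3, -0.6, -0.2]
opening: 0.0871
finger_force: 0.0
t: 23.02
eef_pos: [0.5317, -0.3202, 0.2936]
tcp_rot: [-2.576, 1.797, -0.002]
ft_force: [-0.2, -0.1, 0.2]
opening: 0.087
finger_force: 0.0
t: 24.02
eef_pos: [0.5321, -0.319, 0.2938]
tcp_rot: [3.141, -0.003, 0.002]
ft_force: [-0.3, 0.1, -0.2]
opening: 0.0871
finger_force: 0.0
[ 0.5321 -0.319   0.2938] [-0.2795  0.3387  0.116   0.0002 -1.3469  1.8481]
('w', 533, -319, 67, 64, 1.1, 0.8) [249.0109 172.7717]
('w', 561, -51, 42, 100, 9.8, 0.85) [ 33.6244 150.9492]
('w', 664, -316, 59, 72, 34.4, 0.99) [246.9153  59.5344]
('c', 531, -319, 53, 53, 89.9, 0.79) [248.9661 173.3814]
('c', 666, -51, 35, 24, 77.7, 0.81) [15.5532 59.5319]
```

Can A is where expected; grasp it.

```bash
python3 -m creep '[[0,0,0.06,0,0,0,-1],[0,0,0.06,0,0,0,-1],[0,0,0.06,0,0,0,-1],[0,0,0.031,0,0,0,-1],[0,0,0,0,0,0,-1],[0,0,0,0,0,0,1],[0,0,0,0,0,0,1],[0,0,0,0,0,0,1]]'
python3 -m creep '[[0,0,0,0,0,0,1],[0,0,0,0,0,0,1]]'
```

```text
t: 25.08
eef_pos: [0.5325, -0.319, 0.0843]
tcp_rot: [3.141, -0.001, 0.004]
ft_force: [-0.1, 2.0, 3.8]
opening: 0.0656
finger_force: 30.1
t: 25.32
eef_pos: [0.5327, -0.319, 0.0842]
tcp_rot: [3.141, 0.0, 0.004]
ft_force: [-0.5, 1.8, 6.1]
opening: 0.0656
finger_force: 30.0
```

```bash
python3 -m creep '[[0,0,-0.05,0,0,0,1],[0,0,-0.05,0,0,0,1],[0,0,-0.05,0,0,0,1],[0,0,-0.05,0,0,0,1],[0,0,-0.05,0,0,0,1],[0.003,-0.054,0,0,0,0,1],[0.003,-0.054,0,0,0,0,1],[0.003,-0.054,0,0,0,0,1]]'
python3 -m creep '[[0.003,-0.054,0,0,0,0,1],[0.003,-0.054,0,0,0,0,1],[0.003,-0.054,0,0,0,0,1],[0.003,-0.054,0,0,0,0,1],[0,0,0.04,0,0,0,1],[0,0,0.035,0,0,0,1],[0,-0.04,0,0,0,0,1],[0,0,0,0,0,0,1]]'
```

```text
t: 26.32
eef_pos: [0.54, -0.1553, 0.3313]
tcp_rot: [-3.141, 0.002, 0.003]
ft_force: [2.3, 0.5, -2.8]
opening: 0.0653
finger_force: 30.0
t: 27.32
eef_pos: [0.5522, 0.1006, 0.2559]
tcp_rot: [3.141, 0.003, -0.004]
ft_force: [0.4, 0.4, -2.2]
opening: 0.0651
finger_force: 30.0
```

```bash
python3 -m creep '[[0,-0.03,0,0,0,0,1],[0,-0.025,0,0,0,0,1],[0,-0.008,0,0,0,0,1],[0,-0.008,0,0,0,0,1],[0,0,0,0,0,0,1]]'; python3 -m creep '[[0,-0.008,0,0,0,0,1],[0,-0.008,0,0,0,0,1],[0,0,0,0,0,0,1]]'
```

```text
t: 27.95
eef_pos: [0.5528, 0.1699, 0.2574]
tcp_rot: [3.141, -0.001, -0.001]
ft_force: [0.2, -0.3, -3.3]
opening: 0.0648
finger_force: 30.0
t: 28.32
eef_pos: [0.5528, 0.1865, 0.2574]
tcp_rot: [-3.141, -0.0, 0.0]
ft_force: [-0.9, 0.5, -3.3]
opening: 0.0651
finger_force: 30.3
```

```bash
python3 -m creep '[[0,-0.006,0,0,0,0,1],[0,-0.006,0,0,0,0,1],[0,0,0,0,0,0,1]]'; python3 -m creep '[[0,-0.004,0,0,0,0,1],[0,-0.004,0,0,0,0,1],[0,0,0,0,0,0,1]]'
python3 - <<'E'
from h import *
a=bot.capture("scene")[100:240,230:400];b=bot.capture("side")[90:230,230:400]
cv2.imwrite("pics/l1.png",np.hstack([cv2.resize(i,None,fx=2.3,fy=2.3,interpolation=cv2.INTER_CUBIC) for i in(a,b)]))
E
```

```text
t: 28.7
eef_pos: [0.553, 0.1989, 0.2575]
tcp_rot: [-3.141, -0.001, -0.001]
ft_force: [0.6, 0.0, -2.6]
opening: 0.0654
finger_force: 30.1
t: 29.08
eef_pos: [0.5527, 0.2036, 0.2577]
tcp_rot: [3.136, -0.002, -0.002]
ft_force: [1.5, -8.5, -2.3]
opening: 0.0653
finger_force: 38.3
```

View pics/l1.png

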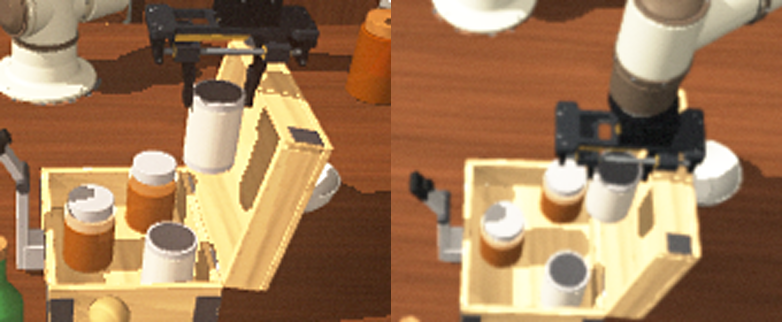

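```bash
python3 -m creep '[[0,0.03,0,0,0,0,1],[0,0.034,0,0,0,0,1],[0,0,0,0,0,0,1],[0,0,0,0,0,0,1]]'
```

```text
t: 29.68
eef_pos: [0.5533, 0.1427, 0.2579]
tcp_rot: [-3.14, 0.001, -0.002]
ft_force: [0.6, -1.0, -3.4]
opening: 0.0651
finger_force: 30.0
```

```bash
python3 -m creep '[[0,0,0.02,0,0,0,1],[0,0,0.01,0,0,0,1],[0,0,0.01,0,0,0,1],[0,0,0.01,0,0,0,1],[0,0,0.01,0,0,0,1],[0,0,0,0,0,0,1]]'
```

```text
t: 30.42
eef_pos: [0.5523, 0.1418, 0.1965]
tcp_rot: [3.141, -0.001, -0.003]
ft_force: [0.5, 0.1, -2.5]
opening: 0.0653
finger_force: 30.0
```

```bash
python3 -m creep '[[0,0,0.03,0,0,0,1],[0,0,0.03,0,0,0,1],[0,0,0.02,0,0,0,1],[0,0,0.012,0,0,0,1],[0,0,0.005,0,0,0,1],[0,0,0,0,0,0,1]]'
```

```text
t: 31.18
eef_pos: [0.5533, 0.1422, 0.101]
tcp_rot: [-3.141, 0.0, -0.001]
ft_force: [-0.4, 0.5, -2.4]
opening: 0.0655
finger_force: 30.0
```

```bash
python3 -m creep '[[0,0,0.004,0,0,0,1],[0,0,0.003,0,0,0,1],[0,0,0,0,0,0,1]]'
```

```text
t: 31.55
eef_pos: [0.5533, 0.1423, 0.0943]
tcp_rot: [-3.141, -0.0, -0.002]
ft_force: [-1.0, 0.3, 1.9]
opening: 0.0653
finger_force: 30.0
```

```bash
python3 -m creep '[[0,0,0,0,0,0,-0.7],[0,0,0,0,0,0,-0.7],[0,0,-0.02,0,0,0,-0.7],[0,0,-0.04,0,0,0,-0.7],[0,0,-0.05,0,0,0,-0.7],[0,0,-0.05,0,0,0,-0.7],[0,0,-0.05,0,0,0,-0.7],[0,0,0,0,0,0,-1]]'
python3 -m creep '[[0.014,0.057,0,0,0,0,-1],[0.014,0.057,0,0,0,0,-1],[0.014,0.057,0,0,0,0,-1],[0.014,0.057,0,0,0,0,-1],[0.014,0.057,0,0,0,0,-1],[0.014,0.057,0,0,0,0,-1],[0.014,0.058,0,0,0,0,-1],[0.013,0.058,0,0,0,0,-1]]'
python3 -m creep '[[0,0,0,0,0,9.3,-1],[0,0,0,0,0,9.3,-1],[0,0,0,0,0,9.2,-1],[0,0,0,0,0,9.3,-1],[0,0,0,0,0,9.3,-1],[0,0,0,0,0,9.2,-1],[0,0,0,0,0,0,-1]]'
python3 - <<'E'
from h import *
s=bot.state();print(s["eef_pos"],s["joint_positions"]);tops()
E
```

```text
t: 32.55
eef_pos: [0.5549, 0.1427, 0.3089]
tcp_rot: [-3.137, 0.0, -0.016]
ft_force: [-0.6, -0.3, -0.7]
opening: 0.0784
finger_force: 0.0
t: 33.55
eef_pos: [0.6638, -0.3177, 0.3022]
tcp_rot: [-3.141, 0.0, 0.002]
ft_force: [1.7, 0.2, -0.3]
opening: 0.087
finger_force: 0.0
t: 34.42
eef_pos: [0.6635, -0.3159, 0.3022]
tcp_rot: [2.78, -1.463, -0.003]
ft_force: [-0.7, 0.4, 0.0]
opening: 0.0869
finger_force: 0.0
[ 0.6635 -0.3159  0.3022] [-0.2252  0.5543  0.4778 -0.0003 -1.4963  0.8271]
('w', 479, -432, 70, 84, 53.7, 0.83) [417.4776 175.4677]
('w', 666, -318, 59, 75, 34.5, 0.98) [247.9796 169.801 ]
('w', 949, -244, 109, 301, 0.0, 0.56) [37.9224 82.8909]
('c', 503, -409, 14, 64, 54.3, 0.9) [389.72 183.05]
```

```bash
python3 -m creep '[[0,0,0.06,0,0,0,-1],[0,0,0.06,0,0,0,-1],[0,0,0.06,0,0,0,-1],[0,0,0.042,0,0,0,-1],[0,0,0,0,0,0,-1],[0,0,0,0,0,0,1],[0,0,0,0,0,0,1],[0,0,0,0,0,0,1]]'
python3 -m creep '[[0,0,0,0,0,0,1],[0,0,0,0,0,0,1],[0,0,-0.05,0,0,0,1],[0,0,-0.05,0,0,0,1],[0,0,-0.05,0,0,0,1],[0,0,-0.05,0,0,0,1],[0,0,-0.05,0,0,0,1],[0,0,0,0,0,-9.5,1]]'
python3 -m creep '[[0,0,0,0,0,-9.5,1],[0,0,0,0,0,-9.5,1],[0,0,0,0,0,-9.5,1],[0,0,0,0,0,-9.5,1],[0,0,0,0,0,-9.5,1],[0,0,0,0,0,0,1]]'
```

```text
t: 35.48
eef_pos: [0.6647, -0.3162, 0.0838]
tcp_rot: [-2.778, 1.465, -0.006]
ft_force: [0.5, 0.1, -0.7]
opening: 0.0647
finger_force: 0.0
t: 36.48
eef_pos: [0.6646, -0.3167, 0.3367]
tcp_rot: [-2.893, 1.224, -0.014]
ft_force: [0.1, 0.5, -2.7]
opening: 0.0595
finger_force: 30.0
t: 37.22
eef_pos: [0.6633, -0.3157, 0.3299]
tcp_rot: [-3.14, -0.035, 0.004]
ft_force: [0.1, 0.4, -2.5]
opening: 0.0599
finger_force: 30.0
```

```bash
python3 -m creep '[[-0.003,-0.053,0,0,0,0,1],[-0.003,-0.053,0,0,0,0,1],[-0.003,-0.053,0,0,0,0,1],[-0.003,-0.053,0,0,0,0,1],[-0.002,-0.053,0,0,0,0,1],[-0.002,-0.053,0,0,0,0,1],[-0.002,-0.052,0,0,0,0,1],[0,0,0,0,0,0,1]]'
python3 -m creep '[[0,0,0.05,0,0,0,1],[0,0,0.05,0,0,0,1],[0,0,0.04,0,0,0,1],[0,0,0.03,0,0,0,1],[0,0,0,0,0,0,1]]'
python3 - <<'E'
from h import *
cv2.imwrite("pics/l2.png",cv2.resize(bot.capture("side")[90:250,210:410],None,fx=3.5,fy=3.5,interpolation=cv2.INTER_CUBIC))
E
```

```text
t: 38.22
eef_pos: [0.6361, 0.057, 0.3307]
tcp_rot: [-3.141, -0.041, 0.003]
ft_force: [-0.3, -0.2, -1.9]
opening: 0.0595
finger_force: 30.0
t: 38.85
eef_pos: [0.6347, 0.0521, 0.1583]
tcp_rot: [3.139, 0.033, -0.012]
ft_force: [0.3, -0.1, -1.8]
opening: 0.0596
finger_force: 30.0
```

View pics/l2.png

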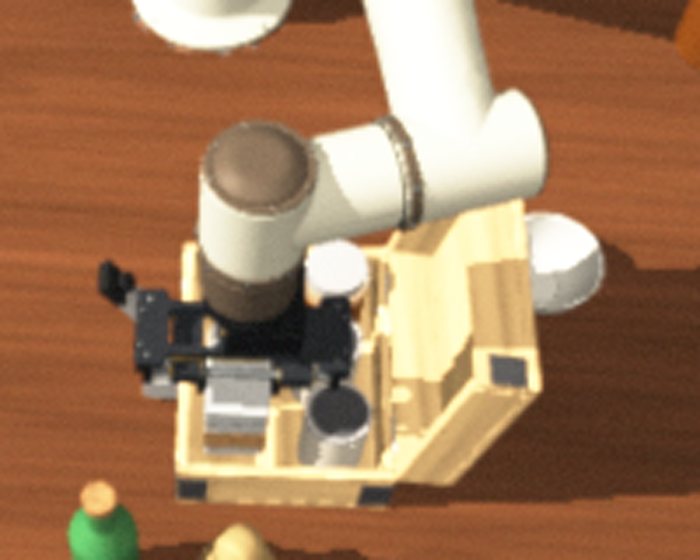

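```bash
python3 -m creep '[[0,0,0.03,0,0,0,1],[0,0,0.022,0,0,0,1],[0,0,0.005,0,0,0,1],[0,0,0,0,0,0,1],[0,0,0,0,0,0,1]]'
```

```text
t: 39.52
eef_pos: [0.638, 0.0537, 0.1064]
tcp_rot: [-3.141, -0.038, -0.005]
ft_force: [-0.2, 0.3, -2.6]
opening: 0.0599
finger_force: 30.0
```

```bash
python3 -m creep '[[-0.002,0,0.006,0,0,0,1],[0,0,0.004,0,0,0,1],[0,0,0.002,0,0,0,1],[0,0,0,0,0,0,1]]'
```

```text
t: 40.02
eef_pos: [0.6346, 0.0535, 0.0934]
tcp_rot: [3.141, 0.038, -0.0]
ft_force: [-2.3, 0.1, 5.1]
opening: 0.0594
finger_force: 30.0
```

```bash
python3 -m creep '[[0,0,0,0,0,0,-0.7],[0,0,0,0,0,0,-0.7],[0,0,-0.02,0,0,0,-0.7],[0,0,-0.05,0,0,0,-0.7],[0,0,-0.06,0,0,0,-0.7],[0,0,-0.06,0,0,0,-0.7],[0,0,-0.04,0,0,0,-1],[-0.02,0.054,0,0,0,0,-1]]'
python3 -m creep '[[-0.02,0.054,0,0,0,0,-1],[-0.02,0.054,0,0,0,0,-1],[-0.02,0.054,0,0,0,0,-1],[-0.02,0.054,0,0,0,0,-1],[-0.02,0.054,0,0,0,0,-1],[-0.02,0.054,0,0,0,0,-1],[-0.02,0.054,0,0,0,0,-1],[-0.018,0.054,0,0,0,0,-1]]'
python3 -m creep '[[0,0,0,0,0,9.4,-1],[0,0,0,0,0,9.4,-1],[0,0,0,0,0,9.3,-1],[0,0,0,0,0,9.3,-1],[0,0,0,0,0,0,-1]]'
python3 - <<'E'
from h import *
s=bot.state();print(s["eef_pos"],s["joint_positions"]);o,im=tops()
cv2.imwrite("pics/w3.png",im)
E
```

```text
t: 41.02
eef_pos: [0.6186, 0.0007, 0.3261]
tcp_rot: [-3.14, -0.045, -0.014]
ft_force: [0.1, -1.4, -1.0]
opening: 0.0842
finger_force: 0.0
t: 42.02
eef_pos: [0.4679, -0.4387, 0.3227]
tcp_rot: [3.141, 0.038, 0.001]
ft_force: [0.9, -0.0, 0.5]
opening: 0.0869
finger_force: 0.0
t: 42.65
eef_pos: [0.4687, -0.4369, 0.3223]
tcp_rot: [2.988, -0.969, 0.0]
ft_force: [0.4, -0.0, -1.0]
opening: 0.0872
finger_force: 0.0
[ 0.4687 -0.4369  0.3223] [-0.4982  0.3672  0.2267  0.0001 -1.4302  1.4422]
('w', 471, -435, 60, 76, 54.1, 0.98) [246.883  168.9362]
```

```bash
python3 -m creep '[[0,-0.003,0.06,0,0,0,-1],[0,0,0.06,0,0,0,-1],[0,0,0.06,0,0,0,-1],[0,0,0.06,0,0,0,-1],[0,0,0,0,0,0,-1],[0,0,0,0,0,0,1],[0,0,0,0,0,0,1],[0,0,0,0,0,0,1]]'
python3 -m creep '[[0,0,0,0,0,0,1],[0,0,0,0,0,0,1],[0,0,-0.05,0,0,0,1],[0,0,-0.05,0,0,0,1],[0,0,-0.05,0,0,0,1],[0,0,-0.05,0,0,0,1],[0,0,-0.05,0,0,0,1],[0,0,0,0,0,-9.5,1]]'
python3 -m creep '[[0,0,0,0,0,-9.5,1],[0,0,0,0,0,-9.5,1],[0,0,0,0,0,-9.3,1],[0,0,0,0,0,0,1]]'
```

```text
t: 43.7
eef_pos: [0.4714, -0.4349, 0.0851]
tcp_rot: [2.987, -0.97, 0.007]
ft_force: [0.5, -1.0, -0.4]
opening: 0.0647
finger_force: 0.0
t: 44.7
eef_pos: [0.4713, -0.4353, 0.3375]
tcp_rot: [3.056, -0.713, 0.013]
ft_force: [-0.4, 0.0, -2.5]
opening: 0.0595
finger_force: 30.0
t: 45.2
eef_pos: [0.47, -0.4339, 0.3313]
tcp_rot: [-3.139, -0.046, 0.003]
ft_force: [0.4, -0.3, -2.5]
opening: 0.0597
finger_force: 30.0
```

```bash
python3 -m creep '[[0.003,-0.054,0,0,0,0,1],[0.003,-0.054,0,0,0,0,1],[0.003,-0.054,0,0,0,0,1],[0.002,-0.054,0,0,0,0,1],[0.002,-0.054,0,0,0,0,1],[0.002,-0.054,0,0,0,0,1],[0.002,-0.053,0,0,0,0,1],[0.002,-0.053,0,0,0,0,1]]'
python3 -m creep '[[0.002,-0.053,0,0,0,0,1],[0,0,0.05,0,0,0,1],[0,0,0.05,0,0,0,1],[0,0,0.04,0,0,0,1],[0,0,0.03,0,0,0,1],[0,0,0,0,0,0,1],[0,0,0,0,0,0,1]]'
python3 - <<'E'
from h import *
a=bot.capture("scene")[90:255,210:410];cv2.imwrite("pics/l3.png",cv2.resize(a,None,fx=3.5,fy=3.5,interpolation=cv2.INTER_CUBIC))
E
```

```text
t: 46.2
eef_pos: [0.4753, -0.0022, 0.3324]
tcp_rot: [-3.141, -0.044, 0.0]
ft_force: [1.3, -0.7, -2.2]
opening: 0.06
finger_force: 30.0
t: 47.08
eef_pos: [0.477, 0.0493, 0.1638]
tcp_rot: [-3.141, -0.048, -0.002]
ft_force: [0.1, 0.2, -1.9]
opening: 0.0597
finger_force: 30.0
```

View pics/l3.png

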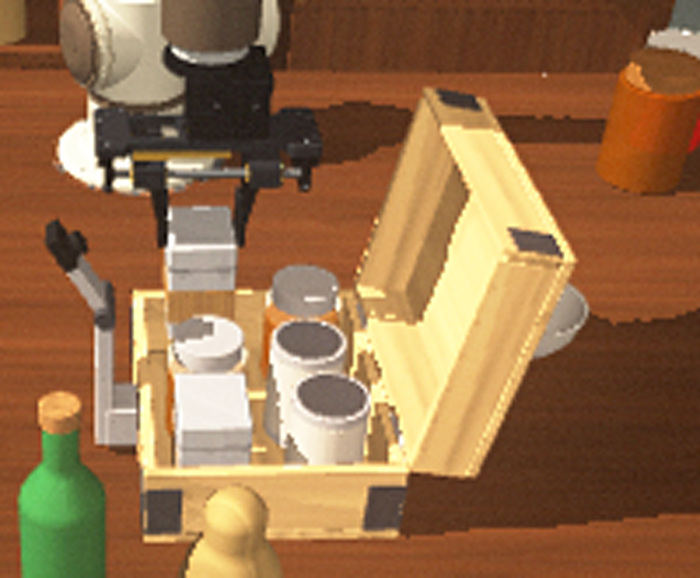

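All five stand upright in the crate and the last tin is over its slot. I'll lower it now.

```bash
python3 -m creep '[[0,0,0.03,0,0,0,1],[0,0,0.025,0,0,0,1],[0,0,0.006,0,0,0,1],[0,0,0.004,0,0,0,1],[0,0,0.003,0,0,0,1],[0,0,0,0,0,0,1]]'
```

```text
t: 47.88
eef_pos: [0.4766, 0.0493, 0.0951]
tcp_rot: [-3.141, -0.049, -0.002]
ft_force: [0.3, 0.5, -2.5]
opening: 0.0599
finger_force: 30.0
```

```bash
python3 -m creep '[[0,0,0.002,0,0,0,1],[0,0,0.002,0,0,0,1],[0,0,0,0,0,0,1]]'; python3 -m creep '[[0,0,0,0,0,0,-0.7],[0,0,0,0,0,0,-0.7],[0,0,-0.02,0,0,0,-0.7],[0,0,-0.06,0,0,0,-0.7],[0,0,-0.06,0,0,0,-0.7],[0,0,-0.06,0,0,0,-0.7],[0,0,-0.06,0,0,0,-0.7],[0,0,-0.05,0,0,0,-1]]'
```

```text
t: 48.25
eef_pos: [0.4775, 0.0498, 0.0941]
tcp_rot: [-3.141, -0.052, -0.005]
ft_force: [-6.8, 3.1, 18.5]
opening: 0.0598
finger_force: 30.0
t: 49.25
eef_pos: [0.4763, 0.0489, 0.4032]
tcp_rot: [-3.141, -0.049, -0.004]
ft_force: [1.5, 0.9, 0.3]
opening: 0.0782
finger_force: 0.0
```

```bash
python3 -m creep '[[0,0,0,0,0,10.2,1],[0,0,0,0,0,10.2,1],[0,0,0,0,0,10.2,1],[0,0,0,0,0,10.2,1],[0,0,0,0,0,10.2,1],[0,0,0,0,0,10.2,1],[0,0,0,0,0,10.2,1],[0,0,0,0,0,10.2,1]]'
python3 -m creep '[[0,0,0,0,0,10.1,1],[-0.058,-0.012,0,0,0,0,1],[-0.058,-0.015,0,0,0,0,1],[-0.058,-0.015,0,0,0,0,1],[-0.058,-0.015,0,0,0,0,1],[-0.058,-0.015,0,0,0,0,1],[0,0,0,0,0,0,1]]'
python3 - <<'E'
from h import *
o,im=tops()
cv2.imwrite("pics/l4.png",np.hstack([cv2.resize(i,None,fx=2,fy=2,interpolation=cv2.INTER_CUBIC) for i in (bot.capture("scene")[70:250,200:400],bot.capture("side")[80:260,200:400])]))
s=bot.state();print(s["joint_positions"]);print("bowl",ray("side",367,162,.055))
for t in (1.75,1.6,1.45,1.3,1.15,1.0,.85,.7,.55,.4,.25,.1,0):
    r=160;p=cw(0,107.5-r*np.cos(t)+58*np.sin(t),75+r*np.sin(t)+58*np.cos(t));print(t,p)
E
```

```text
t: 50.25
eef_pos: [0.4763, 0.049, 0.4003]
tcp_rot: [2.403, -2.022, -0.0]
ft_force: [0.1, 0.3, 0.4]
opening: 0.0119
finger_force: 0.0
t: 51.12
eef_pos: [0.5482, 0.3432, 0.3962]
tcp_rot: [2.223, -2.212, -0.001]
ft_force: [0.9, -0.5, -0.2]
opening: 0.0005
finger_force: 0.0
('w', 394, 386, 55, 52, 2.6, 0.83) [342.3421 186.1579]
('w', 465, 145, 62, 61, 0.4, 0.81) [306.7231  26.3231]
('c', 746, 281, 46, 54, 4.9, 0.93) [121.6911 122.5041]
('c', 355, 270, 54, 46, 88.0, 0.94) [372.672 115.984]
('c', 633, 149, 55, 55, 40.4, 0.8) [189.9558  29.1681]
('c', 552, 139, 55, 55, 0.4, 0.79) [246.1826  21.6957]
[ 0.8047  0.3676  0.4125  0.0005 -1.6165 -0.8034]
bowl [0.4001 0.3861 0.055 ]
1.75 [0.5486 0.2933 0.2221]
1.6 [0.5493 0.2704 0.2332]
1.45 [0.55   0.2461 0.2408]
1.3 [0.5507 0.2209 0.2447]
1.15 [0.5515 0.1954 0.2447]
1.0 [0.5522 0.1702 0.241 ]
0.85 [0.5529 0.1458 0.2335]
0.7 [0.5536 0.1228 0.2224]
0.55 [0.5543 0.1017 0.2081]
0.4 [0.5548 0.0831 0.1907]
0.25 [0.5553 0.0672 0.1708]
0.1 [0.5557 0.0544 0.1487]
0 [0.5558 0.0479 0.133 ]
```

View pics/l4.png

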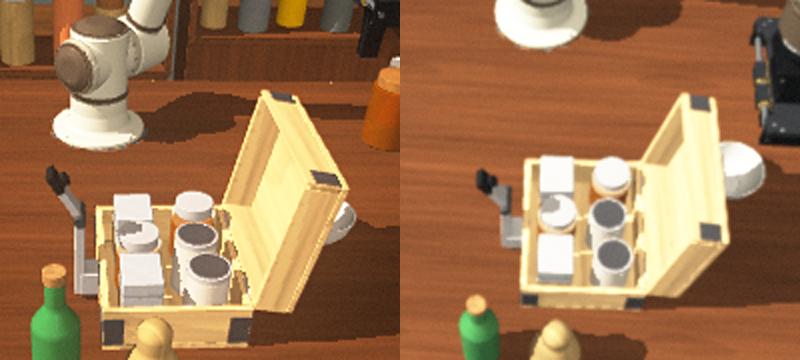

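```bash
python3 -m creep '[[0,0,0.05,0,0,0,1],[0,0,0.05,0,0,0,1],[0,0,0.041,0,0,0,1],[0.012,0,0,0,0,0,1],[0.012,0,0,0,0,0,1],[0.012,0,0,0,0,0,1],[0,0,0,0,0,0,1]]'; python3 -m creep '[[0.01,0,0,0,0,0,1],[0.01,0,0,0,0,0,1],[0.01,0,-0.002,0,0,0,1],[0,0,0,0,0,0,1]]'
```

```text
t: 52.15
eef_pos: [0.5496, 0.3037, 0.264]
tcp_rot: [-2.216, 2.214, -0.001]
ft_force: [0.3, 3.1, 1.5]
opening: 0.0005
finger_force: 1.3
t: 52.65
eef_pos: [0.5489, 0.2736, 0.2637]
tcp_rot: [-2.219, 2.217, -0.001]
ft_force: [0.1, 2.6, 2.4]
opening: 0.0006
finger_force: 1.5
```

```bash
python3 -m creep '[[0.012,0,-0.001,0,0,0,1],[0.012,0,-0.001,0,0,0,1],[0.012,0,0,0,0,0,1],[0.013,0,0,0,0,0,1],[0.014,0,0.001,0,0,0,1],[0.014,0,0.001,0,0,0,1],[0,0,0,0,0,0,1]]'; python3 -m creep '[[0.014,0,0.002,0,0,0,1],[0.014,0,0.003,0,0,0,1],[0.013,0,0.004,0,0,0,1],[0.013,0,0.005,0,0,0,1],[0,0,0,0,0,0,1]]'
```

```text
t: 53.52
eef_pos: [0.547, 0.194, 0.2605]
tcp_rot: [2.218, -2.219, -0.001]
ft_force: [0.4, 0.9, -0.2]
opening: 0.0005
finger_force: 0.4
t: 54.15
eef_pos: [0.5474, 0.1403, 0.2469]
tcp_rot: [2.219, -2.219, -0.0]
ft_force: [-1.6, 0.1, -0.2]
opening: 0.0003
finger_force: 0.0
```

```bash
python3 - <<'E'
from h import *
cv2.imwrite("pics/l5.png",cv2.resize(bot.capture("scene")[70:250,190:390],None,fx=3,fy=3,interpolation=cv2.INTER_CUBIC))
E
```

```text
(no output)
```

View pics/l5.png

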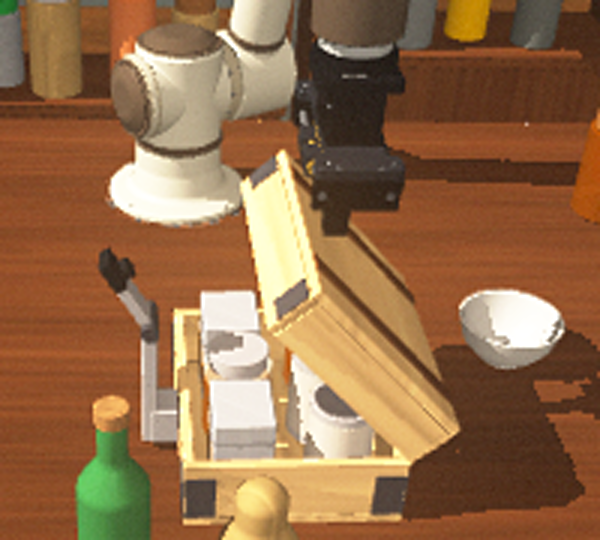

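```bash
python3 -m creep '[[0.012,0,0.007,0,0,0,1],[0.012,0,0.007,0,0,0,1],[0.011,0,0.008,0,0,0,1],[0.011,0,0.008,0,0,0,1],[0.01,0,0.01,0,0,0,1],[0.01,0,0.01,0,0,0,1],[0,0,0,0,0,0,1]]'; python3 -m creep '[[0.006,0,0.007,0,0,0,1],[0.006,0,0.007,0,0,0,1],[0.005,0,0.008,0,0,0,1],[0.004,0,0.008,0,0,0,1],[0.003,0,0.006,0,0,0,1],[0,0,0,0,0,0,1]]'
```

```text
t: 55.08
eef_pos: [0.5466, 0.075, 0.1956]
tcp_rot: [2.218, -2.218, -0.004]
ft_force: [0.2, 0.4, -0.6]
opening: 0.0007
finger_force: 0.0
t: 55.82
eef_pos: [0.5478, 0.0519, 0.1607]
tcp_rot: [2.221, -2.22, -0.002]
ft_force: [-0.3, 0.7, -0.4]
opening: 0.0006
finger_force: 0.0
```

Slow final descent, watching force.

```bash
python3 -m creep '[[0.002,0,0.005,0,0,0,1],[0.002,0,0.005,0,0,0,1],[0.001,0,0.004,0,0,0,1],[0.001,0,0.004,0,0,0,1],[0,0,0.003,0,0,0,1],[0,0,0,0,0,0,1]]'; python3 -m creep '[[0,0,0.002,0,0,0,1],[0,0,0.002,0,0,0,1],[0,0,0.001,0,0,0,1],[0,0,0,0,0,0,1]]'
```

```text
t: 56.58
eef_pos: [0.548, 0.0464, 0.14]
tcp_rot: [2.223, -2.22, -0.001]
ft_force: [-0.4, -0.7, -0.4]
opening: 0.0006
finger_force: 0.0
t: 57.08
eef_pos: [0.5483, 0.0463, 0.1354]
tcp_rot: [-2.223, 2.22, 0.0]
ft_force: [-0.2, -0.1, 0.6]
opening: 0.0003
finger_force: 0.4
```

```bash
python3 -m creep '[[0,0,0.002,0,0,0,1],[0,0,0.001,0,0,0,1],[0,0,0,0,0,0,1]]'; python3 -m creep '[[0,0,0.001,0,0,0,1],[0,0,0,0,0,0,1]]'
```

```text
t: 57.45
eef_pos: [0.5484, 0.0462, 0.1334]
tcp_rot: [-2.223, 2.219, -0.001]
ft_force: [-1.4, -1.3, 5.7]
opening: 0.0009
finger_force: 2.9
t: 57.7
eef_pos: [0.5484, 0.0463, 0.1334]
tcp_rot: [-2.224, 2.219, -0.001]
ft_force: [-3.5, -1.1, 10.4]
opening: 0.0004
finger_force: 5.2
```

```bash
python3 -m creep '[[0,0,0.002,0,0,0,1],[0,0,0,0,0,0,1],[0,0,-0.05,0,0,0,1],[0,0,-0.06,0,0,0,1],[0,0,-0.06,0,0,0,1],[0.06,-0.01,0,0,0,0,1],[0.06,0,0,0,0,0,1],[0.061,0,0,0,0,0,1]]'
python3 -m creep '[[0,0,0,0,0,0,1],[0,0,0.05,0,0,0,1],[0,0,0.043,0,0,0,1],[0,0,0,0,0,0,1]]'
python3 - <<'E'
from h import *
cv2.imwrite("pics/l6.png",cv2.resize(bot.capture("scene")[90:250,190:390],None,fx=3,fy=3,interpolation=cv2.INTER_CUBIC))
E
```

```text
t: 58.7
eef_pos: [0.5585, -0.1358, 0.2992]
tcp_rot: [-2.224, 2.218, 0.001]
ft_force: [1.0, 0.1, -0.3]
opening: 0.0005
finger_force: 0.0
t: 59.2
eef_pos: [0.5563, -0.1337, 0.203]
tcp_rot: [2.22, -2.215, -0.01]
ft_force: [-0.3, 0.2, 0.7]
opening: 0.0006
finger_force: 0.0
```

View pics/l6.png

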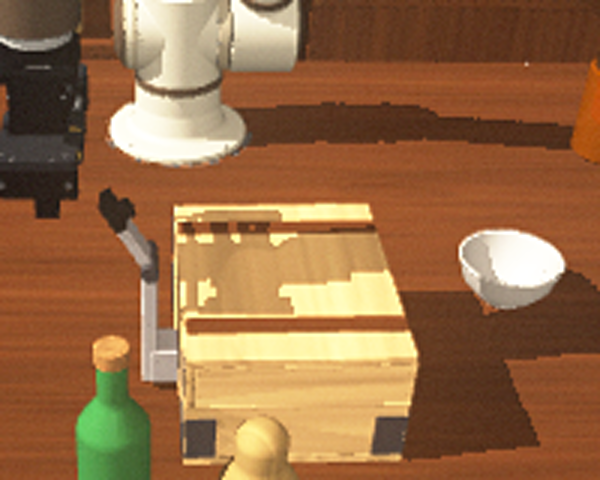

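```bash
python3 -m creep '[[-0.02,0,0,0,0,0,1],[-0.015,0,0,0,0,0,1],[-0.012,0,0,0,0,0,1],[-0.012,0,0,0,0,0,1],[0,0,0,0,0,0,1]]'; python3 -m creep '[[-0.012,0,0,0,0,0,1],[-0.012,0,0,0,0,0,1],[-0.012,0,0,0,0,0,1],[0,0,0,0,0,0,1]]'
```

```text
t: 59.88
eef_pos: [0.5586, -0.0745, 0.2067]
tcp_rot: [-2.223, 2.218, 0.0]
ft_force: [-1.0, -0.4, 1.1]
opening: 0.0004
finger_force: 0.2
t: 60.38
eef_pos: [0.5581, -0.0384, 0.2059]
tcp_rot: [-2.224, 2.219, 0.002]
ft_force: [0.1, -0.1, -0.4]
opening: 0.0001
finger_force: 0.1
```

```bash
python3 -m creep '[[-0.012,0,0,0,0,0,1],[-0.012,0,0.002,0,0,0,1],[-0.008,0,0.005,0,0,0,1],[-0.006,0,0.006,0,0,0,1],[-0.006,0,0.006,0,0,0,1],[-0.006,0,0.007,0,0,0,1],[0,0,0,0,0,0,1]]'; python3 -m creep '[[-0.004,0,0.006,0,0,0,1],[-0.002,0,0.006,0,0,0,1],[-0.002,0,0.005,0,0,0,1],[0,0,0.003,0,0,0,1],[0,0,0,0,0,0,1]]'
```

```text
t: 61.25
eef_pos: [0.5586, 0.0111, 0.1798]
tcp_rot: [-2.223, 2.219, 0.001]
ft_force: [0.4, -0.7, 1.4]
opening: 0.0007
finger_force: 0.0
t: 61.88
eef_pos: [0.5581, 0.0185, 0.1601]
tcp_rot: [2.223, -2.22, -0.001]
ft_force: [-0.5, -0.4, 0.2]
opening: 0.0008
finger_force: 0.1
```

```bash
python3 -m creep '[[0,0,0.002,0,0,0,1],[0,0,0.002,0,0,0,1],[0,0,0.001,0,0,0,1],[0,0,0,0,0,0,1]]'; python3 -m creep '[[0,0,0.001,0,0,0,1],[0,0,0.001,0,0,0,1],[0,0,0,0,0,0,1]]'
```

```text
t: 62.38
eef_pos: [0.5583, 0.0185, 0.1564]
tcp_rot: [-2.223, 2.219, -0.0]
ft_force: [-2.4, 1.6, 6.1]
opening: 0.0006
finger_force: 2.9
t: 62.75
eef_pos: [0.5583, 0.0185, 0.1562]
tcp_rot: [-2.223, 2.218, -0.002]
ft_force: [-5.7, 3.6, 13.3]
opening: 0.0
finger_force: 7.0
```

Hard stop at z 0.156, so the arm is fully down. I'll retreat and check.

```bash
python3 -m creep '[[0,0,-0.02,0,0,0,1],[0,0,-0.05,0,0,0,1],[0,0,-0.06,0,0,0,1],[0,0,-0.06,0,0,0,1],[0.06,0,0,0,0,0,1],[0.06,0,0,0,0,0,1],[0.06,0,0,0,0,0,1],[0,0,0,0,0,0,1]]'
python3 - <<'E'
from h import *
cv2.imwrite("pics/l7.png",np.hstack([cv2.resize(i,None,fx=2,fy=2,interpolation=cv2.INTER_CUBIC) for i in (bot.capture("scene")[90:290,200:400],bot.capture("side")[80:280,200:400])]))
E
```

```text
t: 63.75
eef_pos: [0.5578, -0.1654, 0.3424]
tcp_rot: [2.215, -2.225, -0.002]
ft_force: [-1.1, 0.7, -0.0]
opening: 0.0007
finger_force: 0.0
```

View pics/l7.png

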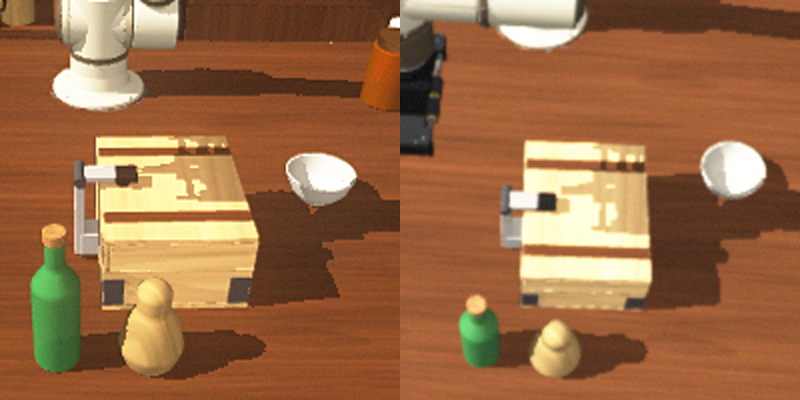

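The lid is shut, the clamp arm lies level across it, and the bottle, squash and bowl have not moved.

```bash
python3 -c "
from plant import bot
print(bot.hand_in())"
```

```text
the job is handed in; nothing more can be done
None
```

All six items are packed upright in the crate, the lid is shut, the clamp arm is fully down on it, and the job is handed in at about 64 s on the robot clock; the hand-in call returned no verdict.

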